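# Put the ring ring under its sprung dust cover

### The arm

A 6-joint arm with a two-finger parallel gripper is mounted at the origin on the work surface; the furniture and walls round the work are solid. World frame = base frame: x ahead of the robot, y to its left, z up, the work surface at z = 0. Lengths are in m, angles in rad, forces in N, time in s.
With the tool pointing down it reaches from about 0.35 to 0.975 m from the base axis. Payload 4.9 kg.
Tool frame: the origin (TCP) lies at the very end of the fingers, on their centre line; the grasp point (between the pads) lies 19 mm behind it; z points along the fingers, x is the direction in which the jaws open and shut, and the axes are right-handed (so a half turn about z gives the same grasp; the last joint's range is limited). The gripper opens to 85 mm and grips with 20 to 120 N. Pads are 22 mm wide; open, the fingers measure 114 mm over their backs; the gripper's body (76 mm by 85 mm) begins 54 mm behind the grasp point. The pads swing forward as they close: fully open they stand 13 mm farther back than shut.
Start: joints at [-1.395, 0.053, 1.613, -0, 1.476, -0.119], TCP at [0.182, -0.598, 0.231] pointing down, gripper open.
Joint ranges: [-3.01, 3.01], [-1.01, 2.22], [0.06, 2.58], [-1.02, 4.17], [0.09, 2.62], [-3.14, 3.14]. Speed limits (rad/s): [2.57, 2.57, 3.14, 3.14, 3.14, 3.14].

### API

Orientations are given as a unit quaternion [w, x, y, z].
In Python, from plant import * gives the robot as it stands.
- The arm moves only by the shell command python3 -m inch 'ROWS'. ROWS is text: rows parted by semicolons, each of 7 numbers parted by spaces: the shift along the tool's x, y, z in m, then the turn, a rotation vector about the tool's x, y, z in rad, then the closure, from 0 (fully open) to 1 (shut). A call has 1 to 10 rows; each row shifts and turns the commanded pose from where the row before left it, along the tool's axes as they then stand; what a row does not reach is not made up. A row lasts 1/12 s, in which the tool goes at most 41.7 mm and 7.16 degrees, less where a joint would pass 70% of its speed; a pose out of reach is approached as far as the arm can. A call with a gripper value outside its range is refused whole. The fingers move at their own pace and stop on an object; the grip force is fixed at half the most. Time passes only in rows, so rows that do not move let the fingers close. It gives the time, the measured TCP pose, the force and the opening at its end, in the units of the state.
- state(): the state, without advancing time (a new reading comes with each control period).
- grab_frame(name): name is "scene" or "top" or "wrist"; returns the picture (420x560x3 uint8, blue, green, red); there is no depth.
- camera_info(name): a dict with "vertical_fov" (degrees; the focal length in pixels is half the picture's height over the tangent of half this angle, whatever the lens; pixels are square), "cx", "cy" (the principal point, pixels), "k1" (the pictures are not rectified: a ray, as slopes to the right and down, at radius r is drawn at 1 + k1 r^2 times it, then the intrinsics apply), "origin" and "rotation" of the camera in the world. Camera axes: x right, y down, z forward; pixel columns grow to the right and rows downward; lengths in m; the calibration is good to about 2 mm. A picture is of the moment at which its call begins: read the wrist's pose just before it. camera_info takes no time and is no camera call; for the wrist camera it gives the pose at the moment of the call.
- job_done(): hands the job in, once; it reports no verdict.
The state is a dict: "time": time; "joint_pos": joint angles; "joint_vel": joint speeds; "joint_efforts": joint torques, N m; "tool_pos": TCP position; "tool_rot": TCP orientation; "contact_force": force on the tool from outside, world axes, zero at the start; "ft_torque": the same for the moment, N m; "gripper_width": opening from 0.0 (shut) to 1.0 (fully open).
Only numpy, scipy, OpenCV 4.12 (cv2) and the standard library are available. Lean on these libraries where they do the work, as an engineer would, in place of code of your own. Each camera call takes 0.05 s, during which the arm holds its last target.

### The job

Push the purple wax ring along its lane into the wooden dust box until it is fully home against the back wall. The blue spring-closed cover is in the way: press its long thumb rail down with one fingertip and keep holding the cover open that way while the other fingertip pushes the ring in under it, then let the cover close over the ring. Do not pick the ring up or tip it over, and leave the other things on the bench where they are.

Things in the scene. Friction and masses are not known exactly. Their poses are not given: they have to be found in the camera images.
- dust_box: Low wooden dust box fixed to the bench (place, yaw vary). Origin on the bench top under the middle of the pocket's mouth; x runs along the lane into the pocket, y left to the thumb rail, z up; all mm below are in this frame. Board 4 mm thick (the floor the ring slides on), x -98 to 46. Lane x < 0: 35 mm wide (y -17.5 to 17.5) between rails up to z = 10 mm, open above.
- pocket (a point): Point on the pocket's floor where the middle of the ring lies when fully home: x 23.5, y 0, z 4 mm. The pocket runs from x = 0 to the back wall at x = 39 mm, 35 mm wide; back and right walls up to z = 24, left wall to z = 10 mm; roofed and shut in front by the cover.
- cover (a joint): Angle of the blue sprung cover: 0 shut, 1.08 rad fully open (stop). Axis level, parallel to the lane, at y 23, z 12 mm. Pressing the thumb rail down swings roof and lip up and to the left. The spring always shuts it: 0.05 N m at 0, 0.11 N m open (4 N pressed 26 mm from the axis). From 0.95 rad the lip clears the ring, and lane and pocket are open from above for y < 8 mm.
- lip (a point): Middle of the lower edge of the cover's front lip; shut: x 0, y -3, z 11 mm. The lip (x 0 to 3, y 10 to -17) hangs from the roof (x 0 to 38, y 23 to -17, underside z 22 mm shut) and blocks the ring; pushing the ring at it does not open it. Open, the roof's free edge stands at z about 54 mm. A finger left in the mouth would stop the lip from coming down.
- rail_edge (a point): Outer edge of the thumb rail, 46 mm from the axis, at x = -47 mm; shut: y 53, z 47 mm. The rail is a plate 3 mm thick, from the axis outwards, x -108 to 14 mm beside the lane; shut, it slopes up and out at 50 degrees; at 1.0 rad down and out at 7 degrees (top z about 10 mm at y 48). A fingertip can slide along it in x while pressing.
- wax_ring: Purple wax ring lying flat, 31 mm across, 15 mm high, about 30 g; origin at the centre of its underside, z up. Starts in the lane with its middle 30 to 58 mm in front of the mouth. It slides freely; to be pushed only.
- wax_ring_1: Green wax ring, 37 mm across, 14 mm high, to the right; leave it alone. Origin at the centre of its underside.
- parts_tin_3: White round lidded tin, 42 mm across, 18 mm high, to the right; leave it alone. Origin at the centre of its underside.
- steel_bar: Grey steel bar 19 x 62 x 13 mm, to the right; leave it alone. Origin at the centre of its underside.
- canister_1: Black round canister with a grey lid, 34 mm across, 47 mm high, to the left; leave it alone. Origin at the centre of its underside.
- gem_dish: Small white open dish of coloured stones, 35 mm across, 11 mm high, to the left; leave it alone. Origin at the centre of its underside.

How it is judged:
On the way, in this order (a step that is already met when the one before it is completed fails the run):
1. a fingertip holds the cover open while the ring is still outside in the lane (value of joint cover above 0.75 rad and contact force between the fingers and cover above 0.3 N and x of wax_ring in the frame of dust_box below -0.016 m), for 0.1 s.
2. the ring goes in under the cover while a fingertip holds the cover open (value of joint cover above 0.75 rad and contact force between the fingers and cover above 0.3 N and x of wax_ring in the frame of dust_box above 0.006 m), for 0.1 s.
At the end, for the whole second after the job is handed in: The ring lies flat on the pocket floor within 4 mm of touching the back wall (its middle more than 19.5 mm behind the mouth), at rest, and the cover is shut over it (below 0.06 rad) (x of wax_ring in the frame of dust_box between 0.0195 and 0.027 m and y of wax_ring in the frame of dust_box between -0.006 and 0.006 m and z of wax_ring in the frame of dust_box below 0.008 m and angle between wax_ring's own z axis and vertical below 0.12 rad and linear speed of wax_ring below 0.01 m/s and value of joint cover below 0.06 rad).
It fails at once if the ring is lifted more than 8 mm off the floor it slides on (z of wax_ring in the frame of dust_box above 0.012 m).
It fails at once if the ring is tipped over by more than 0.4 rad (angle between wax_ring's own z axis and vertical above 0.4 rad).
It fails at once if one of the bystanders (green wax ring, white lidded tin, steel bar, black canister, dish of stones) is moved by more than 15 mm (distance of any of wax_ring_1, parts_tin_3, steel_bar, canister_1, gem_dish from where it was at the start of the episode above 0.015 m).
It also fails if it takes over 48 s, if anything falls off the work surface, if the arm or the gripper's body presses on something with over 40 N, if the wrist force passes 120 N, or if a joint passes its speed limit or range.

## Working session

There is one attempt and no reset: what is moved stays moved. The work goes in short steps, Python scripts to look and compute and a shell command to move; the robot and the scene stay as the last step left them, time stands still between calls to the robot, and variables do not carry over. Pictures are saved under pics/ and viewed, and the job is handed in when it is done.

```bash
ls; mkdir -p pics; python3 - <<'E'
from plant import *
import cv2
print(state())
for n in ("scene","top","wrist"):
    print(n,camera_info(n)); cv2.imwrite(f"pics/{n}0.png",grab_frame(n))
E
```

```text
pics
{'time': 0.0, 'joint_pos': array([-1.39500320e+00,  5.33457514e-02,  1.61432183e+00,  1.82860762e-05,
        1.47594246e+00, -1.18985346e-01]), 'joint_vel': array([ 1.41290647e-03,  8.02607943e-04, -6.36268852e-04,  1.22054282e-05,
       -1.74720125e-05,  9.96281286e-04]), 'joint_efforts': array([ 2.82885139e-04, -3.93683338e+01, -3.70175672e+01, -1.59381507e-04,
        7.02486388e-03,  1.01444238e-05]), 'tool_pos': array([ 0.18148508, -0.59742413,  0.23005326]), 'tool_rot': array([-6.99324158e-04,  8.03282297e-01, -5.95597628e-01, -7.26971362e-04]), 'contact_force': array([0.11816485, 0.05688771, 0.48831323]), 'ft_torque': array([0.00111277, 0.01446472, 0.00803342]), 'gripper_width': 1.0017145839782722}
scene {'vertical_fov': 49.10861563377116, 'cx': 287.73450002670785, 'cy': 202.48563564145144, 'k1': 0.011017134859810285, 'origin': array([ 0.37458005, -0.65867162,  0.72296827]), 'rotation': array([-0.41389034,  0.90206978, -0.11406558,  0.04420348])}
top {'vertical_fov': 55.731866889047765, 'cx': 283.4407595276102, 'cy': 207.2381567603501, 'k1': -0.028329769625183923, 'origin': array([0.43224408, 0.03232238, 0.99585813]), 'rotation': array([ 0.05059782, -0.69691219,  0.71416163, -0.04155038])}
wrist {'vertical_fov': 62.83949386125126, 'cx': 273.561462162364, 'cy': 207.79642851972116, 'k1': 0.020525680294142704, 'origin': array([ 0.24451812, -0.57812393,  0.37300194]), 'rotation': array([ 0.10583405,  0.79659426, -0.58992001, -0.07893749])}
```

View pics/scene0.png

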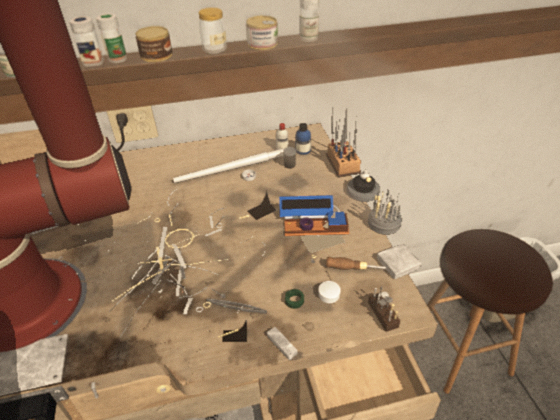

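View pics/top0.png

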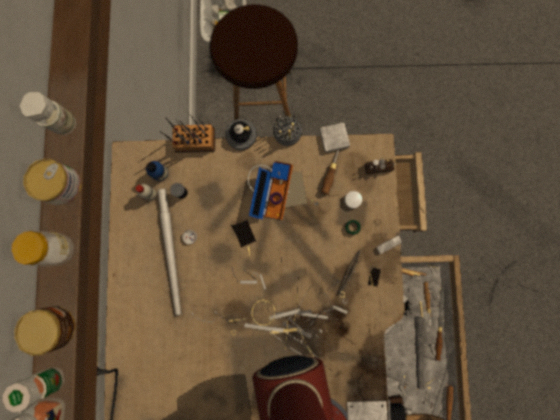

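View pics/wrist0.png

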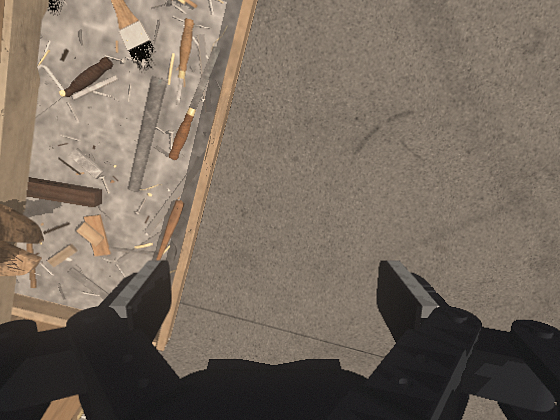

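The scene view shows the blue cover and rail at about (310,210), with the purple ring at (306,224). In the top view the box is near (272,190). I'll zoom in on both.

```bash
python3 - <<'E'
import cv2
t=cv2.imread("pics/top0.png")[150:235,235:320]; s=cv2.imread("pics/scene0.png")[180:250,265:365]
cv2.imwrite("pics/top0z.png",cv2.resize(t,(595,595),interpolation=cv2.INTER_CUBIC))
cv2.imwrite("pics/scene0z.png",cv2.resize(s,(800,560),interpolation=cv2.INTER_CUBIC))
E
```

```text
(no output)
```

View pics/top0z.png

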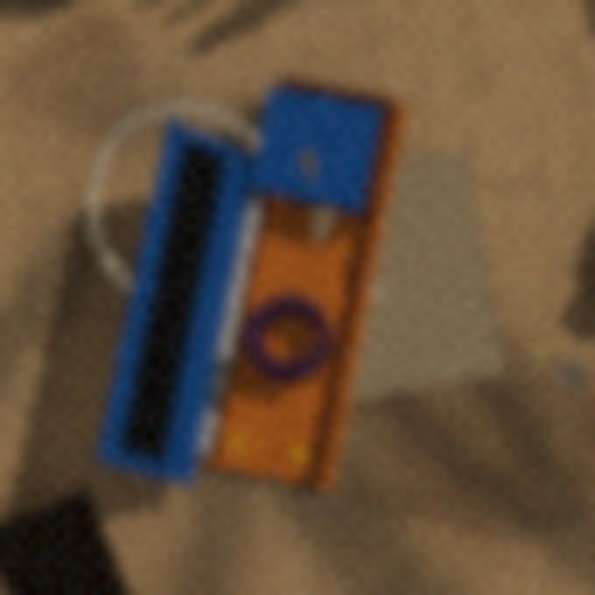

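View pics/scene0z.png

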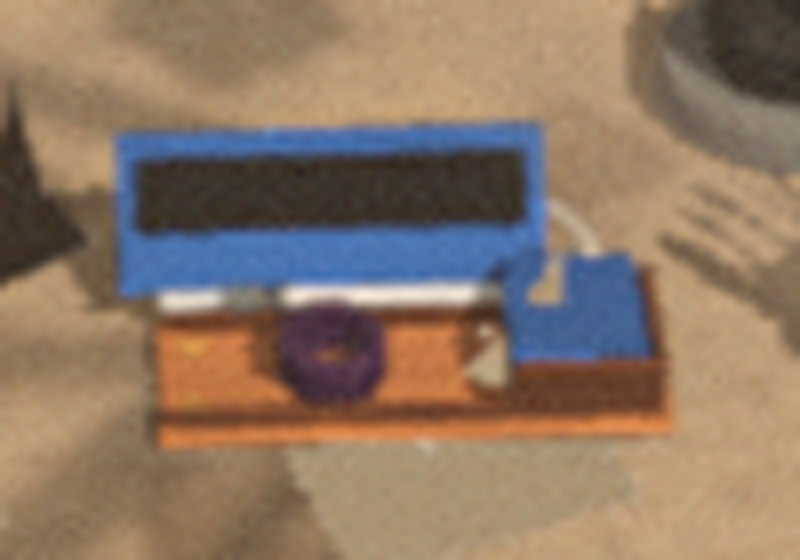

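```bash
cat > h.py <<'E'
import numpy as np, cv2
from scipy.spatial.transform import Rotation as R
def rot(q): return R.from_quat([q[1],q[2],q[3],q[0]]).as_matrix()
def ray(info,uv,H=420):
    f=H/2/np.tan(np.radians(info["vertical_fov"])/2)
    d=(np.array(uv,float)-[info["cx"],info["cy"]])/f
    rd=np.linalg.norm(d); r=rd
    for _ in range(20): r=rd/(1+info["k1"]*r*r)
    if rd>0: d=d*r/rd
    v=rot(info["rotation"])@np.array([d[0],d[1],1.]); return np.array(info["origin"]),v
def onz(info,uv,z):
    o,v=ray(info,uv); return o+v*(z-o[2])/v[2]
def proj(info,P,H=420):
    f=H/2/np.tan(np.radians(info["vertical_fov"])/2)
    c=rot(info["rotation"]).T@(np.array(P)-info["origin"]); d=c[:2]/c[2]
    return d*(1+info["k1"]*d@d)*f+[info["cx"],info["cy"]]
def fit2(L,W):
    L=np.array(L)[:,:2];W=np.array(W)[:,:2]
    a=(L-L.mean(0))@[1,1j];b=(W-W.mean(0))@[1,1j]
    yaw=np.angle((np.conj(a)*b).sum()); c,s=np.cos(yaw),np.sin(yaw);M=np.array([[c,-s],[s,c]])
    t=W.mean(0)-M@L.mean(0); return t,yaw,(W-(L@M.T+t))
E
python3 - <<'E'
from plant import *
from h import *
for n,off,k,pts in (("top",(235,150),7,[((100,462),(-108,53,47)),((170,120),(14,53,47)),((192,484),(-108,23,12)),((362,213),(0,-17,24)),((384,104),(38,-17,24)),((327,488),(-98,-22,7))]),
 ("scene",(265,180),8,[((115,135),(-108,53,47)),((543,125),(14,53,47)),((120,295),(-108,23,12)),((512,360),(0,-17,24)),((650,358),(38,-17,24))])):
    i=camera_info(n)
    W=[onz(i,((p[0]+.5)/k-.5+off[0],(p[1]+.5)/k-.5+off[1]),l[2]/1000) for p,l in pts]
    t,y,r=fit2(np.array([l for _,l in pts])/1000,W); print(n,t,y); print((r*1000).round(1))
    u={"top":(287,341),"scene":(330,345)}[n]; w=onz(i,((u[0]+.5)/k-.5+off[0],(u[1]+.5)/k-.5+off[1]),0.019)[:2]-t
    c,s=np.cos(y),np.sin(y); print("ring box",c*w[0]+s*w[1],-s*w[0]+c*w[1])
E
```

```text
top [0.63307746 0.05116322] -0.21786614894607825
[[-0.4  0.4]
 [ 0.1  0.9]
 [ 1.4  0.5]
 [-1.3  0. ]
 [ 1.  -0.6]
 [-0.8 -1.3]]
ring box -0.05085377834513552 0.0002384660851528532
scene [0.63342279 0.0516662 ] -0.24049567203873615
[[-0.7  0.2]
 [ 0.1  1.8]
 [ 0.2  0.5]
 [ 0.3 -1.3]
 [ 0.2 -1.2]]
ring box -0.04900198162950568 -0.005887160546154785
```

```bash
cat >> h.py <<'E'
T0=np.array([0.633,0.0513]); YAW=-0.225
def b2w(p,T=None,Y=None):
    T=T0 if T is None else T; Y=YAW if Y is None else Y
    c,s=np.cos(Y),np.sin(Y); return np.array([T[0]+c*p[0]-s*p[1],T[1]+s*p[0]+c*p[1],p[2]])
def w2b(w):
    c,s=np.cos(YAW),np.sin(YAW); d=np.array(w[:2])-T0; return np.array([c*d[0]+s*d[1],-s*d[0]+c*d[1],w[2]])
def Rt():  # tool x=-box y, tool y=-box x, z down
    c,s=np.cos(YAW),np.sin(YAW); return np.array([[s,-c,0],[-c,-s,0],[0,0,-1.]])
def plan(st,pb):
    M=rot(st["tool_rot"]); d=b2w(pb)-st["tool_pos"]
    rv=R.from_matrix(M.T@Rt()).as_rotvec()
    print("t",st["time"],"box tcp",w2b(st["tool_pos"]).round(4),"shift(before turn)",(M.T@d).round(4),"shift(after turn)",(Rt().T@d).round(4),"turn",rv.round(4),"F",st["contact_force"].round(2),"w",round(st["gripper_width"],3))
E
python3 - <<'E'
from plant import *
from h import *
plan(state(),[-.085,.024,.15])
E
```

```text
t 0.15 box tcp [-0.2953 -0.7332  0.2303] shift(before turn) [-0.5526 -0.5587  0.0813] shift(after turn) [-0.7572 -0.2103  0.0803] turn [2.000e-04 1.600e-03 5.198e-01] F [-0.81  0.15 -0.43] w 0.996
```

```bash
for i in 1; do python3 -m inch '-0.02 -0.02 0 0 0 0 0;-0.027 -0.027 0 0 0 0 0;-0.027 -0.027 0 0 0 0 0;-0.027 -0.027 0 0 0 0 0;-0.027 -0.027 0 0 0 0 0;-0.027 -0.027 0 0 0 0 0;-0.027 -0.027 0 0 0 0 0;-0.027 -0.027 0 0 0 0 0;-0.027 -0.027 0 0 0 0 0;-0.027 -0.027 0 0 0 0 0'; done; python3 - <<'E'
from plant import *
from h import *
plan(state(),[-.085,.024,.15]); print(state()["joint_pos"].round(3))
E
```

```text
time: 0.98
tool_pos: [0.3571, -0.2681, 0.2311]
tool_rot: [-0.0, 0.803, -0.596, 0.0]
contact_force: [1.5, -0.6, 0.5]
gripper_width: 1.001
t 0.9833 box tcp [-0.1976 -0.3729  0.2311] shift(before turn) [-0.2887 -0.2947  0.0811] shift(after turn) [-0.3969 -0.1126  0.0811] turn [-2.000e-04  0.000e+00  5.193e-01] F [ 1.48 -0.57  0.46] w 1.001
[-0.811 -0.398  2.009  0.     1.53   0.466]
```

```bash
python3 -m inch '-0.027 -0.027 0 0 0 0 0;-0.027 -0.027 0 0 0 0 0;-0.027 -0.027 0 0 0 0 0;-0.027 -0.027 0 0 0 0 0;-0.027 -0.027 0 0 0 0 0;-0.027 -0.027 0 0 0 0 0;-0.027 -0.027 0.01 0 0 0 0;-0.027 -0.027 0.01 0 0 0 0;-0.027 -0.027 0.01 0 0 0 0;-0.02 -0.02 0.01 0 0 0 0' ; python3 -m inch '0 0 0.01 0 0 0.1 0;0 0 0.01 0 0 0.12 0;0 0 0.01 0 0 0.12 0;0 0 0.01 0 0 0.12 0;0 0 0 0 0 0.06 0;0 0 0 0 0 0 0'; python3 - <<'E'
from plant import *
from h import *
plan(state(),[-.085,.024,.15]); print(state()["joint_pos"].round(3))
i=camera_info("wrist");print(i)
cv2.imwrite("pics/w1.png",grab_frame("wrist"))
E
```

```text
time: 1.82
tool_pos: [0.5327, 0.0609, 0.1906]
tool_rot: [-0.0, 0.804, -0.595, -0.0]
contact_force: [0.3, -0.1, 1.0]
gripper_width: 1.0
time: 2.32
tool_pos: [0.5312, 0.0582, 0.1499]
tool_rot: [-0.001, -0.623, 0.782, 0.001]
contact_force: [-0.5, -0.9, -0.3]
gripper_width: 1.0
t 2.3167 box tcp [-0.1008 -0.016   0.1499] shift(before turn) [-0.04   -0.0158 -0.0002] shift(after turn) [-0.04   -0.0158 -0.0001] turn [ 0.0025 -0.0005 -0.0009] F [-0.47 -0.91 -0.3 ] w 1.0
[-0.03  -0.098  1.9   -0.     1.342  1.767]
{'vertical_fov': 62.83949386125126, 'cx': 273.561462162364, 'cy': 207.79642851972116, 'k1': 0.020525680294142704, 'origin': array([0.59570008, 0.04374032, 0.29253943]), 'rotation': array([-0.08348563, -0.61767479,  0.77507865,  0.10373567])}
```

View pics/w1.png

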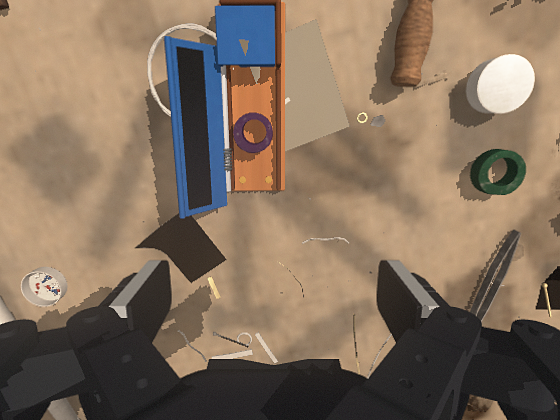

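The wrist view shows the box upright in the image: the rail spans (165,38) to (226,216), the ring is at (253,132) and the roof at (247,35). I'll zoom in for corner pixels.

```bash
python3 - <<'E'
import cv2
t=cv2.imread("pics/w1.png")
cv2.imwrite("pics/w1a.png",cv2.resize(t[0:100,150:300],(750,500),interpolation=cv2.INTER_CUBIC))
cv2.imwrite("pics/w1b.png",cv2.resize(t[100:220,150:300],(750,600),interpolation=cv2.INTER_CUBIC))
E
```

```text
(no output)
```

View pics/w1a.png

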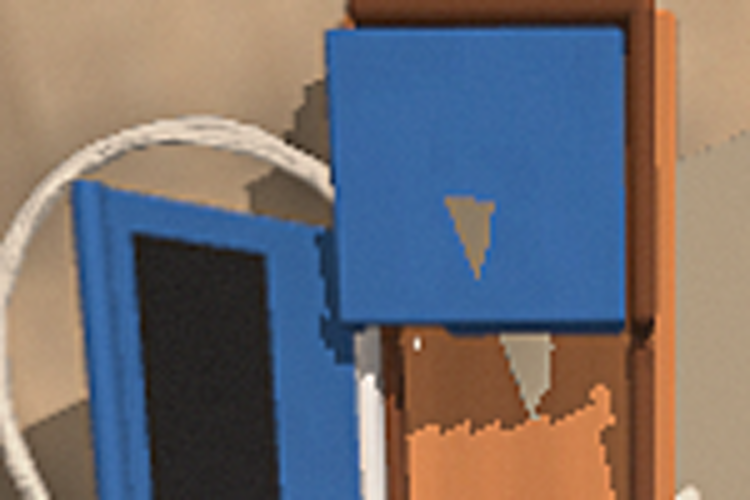

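View pics/w1b.png

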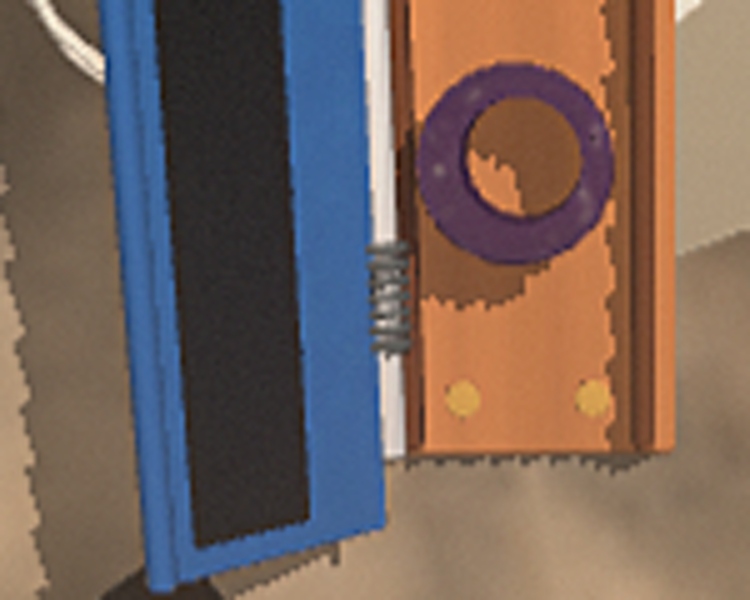

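```bash
python3 - <<'E'
from plant import *
from h import *
i=camera_info("wrist")
pts=[((88,183),(14,53,47)),((163,1088),(-108,53,47)),((625,322),(0,-17,25)),((622,30),(38,-17,25)),((328,30),(38,23,25)),((340,320),(0,23,25))]
W=[onz(i,(p[0]/5-.4+150,p[1]/5-.4),l[2]/1000) for p,l in pts]
t,y,r=fit2(np.array([l for _,l in pts])/1000,W); print(t,y); print((r*1000).round(1))
import h; h.T0=t;h.YAW=y
g=cv2.imread("pics/w1.png");hsv=cv2.cvtColor(g,cv2.COLOR_BGR2HSV)
m=cv2.inRange(hsv,(125,50,30),(165,255,200)); m[:, :200]=0;m[:,300:]=0;m[200:]=0
c=max(cv2.findContours(m,cv2.RETR_EXTERNAL,cv2.CHAIN_APPROX_NONE)[0],key=cv2.contourArea)
print(cv2.minEnclosingCircle(c))
print("ring",w2b(onz(i,cv2.minEnclosingCircle(c)[0],.019)))
for u in((530,953),(605,953)): print("front",w2b(onz(i,(u[0]/5-.4+150,u[1]/5-.4),.004)))
for u in((405,953),(655,953)): print("railtops",w2b(onz(i,(u[0]/5-.4+150,u[1]/5-.4),.01)))
print(y, t)
E
```

```text
[0.6334132  0.05209592] -0.21247898267066725
[[ 0.3 -0.7]
 [-0.5 -0.1]
 [-0.  -0.3]
 [-0.6 -0.1]
 [-0.1  0.5]
 [ 0.9  0.7]]
((252.80523681640625, 132.24127197265625), 19.841115951538086)
ring [-4.82507819e-02  9.01582568e-05  1.90000000e-02]
front [-0.09770829 -0.00015087  0.004     ]
front [-0.09784204 -0.01305623  0.004     ]
railtops [-0.09618853  0.02057272  0.01      ]
railtops [-0.09662306 -0.02154283  0.01      ]
-0.21247898267066725 [0.6334132  0.05209592]
```

```bash
sed -i 's/^T0=.*/T0=np.array([0.6334,0.0521]); YAW=-0.2130/' h.py; python3 -m inch '-0.01 -0.005 0 0 0 0 0.53;-0.02 -0.01 0 0 0 0 0.53;-0.01 -0.003 0.01 0 0 0.01 0.53;0 0 0.02 0 0 0 0.53;0 0 0.02 0 0 0 0.53;0 0 0.01 0 0 0 0.53;0 0 0 0 0 0 0.53;0 0 0 0 0 0 0.53'; python3 - <<'E'
from plant import *
from h import *
plan(state(),[-.080,.026,.075])
cv2.imwrite("pics/w2.png",grab_frame("wrist"))
E
```

```text
time: 3.03
tool_pos: [0.5586, 0.0933, 0.0913]
tool_rot: [-0.0, -0.619, 0.785, 0.0]
contact_force: [0.3, -0.7, 0.1]
gripper_width: 0.47
t 3.0333 box tcp [-0.0818  0.0244  0.0913] shift(before turn) [-0.0016 -0.0018  0.0163] shift(after turn) [-0.0016 -0.0018  0.0163] turn [ 0.0006 -0.     -0.0217] F [ 0.34 -0.73  0.12] w 0.47
```

View pics/w2.png

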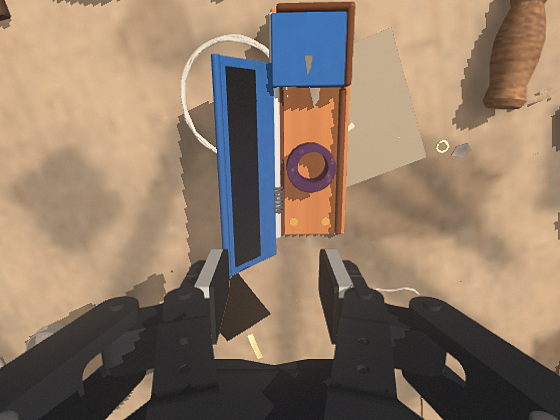

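```bash
python3 -m inch '-0.002 -0.002 0.01 0 0 -0.021 0.53;0 0 0.01 0 0 0 0.53;0 0 0.01 0 0 0 0.53;0 0 0.004 0 0 0 0.53;0 0 0 0 0 0 0.53'; python3 - <<'E'
from plant import *
from h import *
plan(state(),[-.080,.026,.055])
E
```

```text
time: 3.5
tool_pos: [0.5594, 0.0945, 0.0551]
tool_rot: [-0.002, -0.627, 0.779, 0.001]
contact_force: [-0.2, -0.1, -0.4]
gripper_width: 0.47
t 3.5 box tcp [-0.0813  0.0258  0.0551] shift(before turn) [-0.0002 -0.0013  0.0001] shift(after turn) [-0.0002 -0.0013  0.0001] turn [ 0.0036 -0.0009 -0.0012] F [-0.25 -0.06 -0.4 ] w 0.47
```

```bash
python3 -m inch '0 0 0.004 0 0 0 0.53;0 0 0 0 0 0 0.53';python3 -m inch '0 0 0.004 0 0 0 0.53;0 0 0 0 0 0 0.53'; python3 -m inch '0 0 0.004 0 0 0 0.53;0 0 0 0 0 0 0.53';python3 -m inch '0 0 0.004 0 0 0 0.53;0 0 0 0 0 0 0.53'; python3 - <<'E'
from plant import *
from h import *
plan(state(),[-.080,.026,.04])
cv2.imwrite("pics/w3.png",grab_frame("wrist"))
s=grab_frame("scene")[170:250,265:375]; cv2.imwrite("pics/s3.png",cv2.resize(s,(770,560),interpolation=cv2.INTER_CUBIC))
E
```

```text
time: 3.67
tool_pos: [0.5607, 0.0945, 0.0527]
tool_rot: [-0.0, -0.627, 0.779, 0.0]
contact_force: [-0.6, 0.4, -1.0]
gripper_width: 0.469
time: 3.83
tool_pos: [0.5608, 0.0945, 0.0489]
tool_rot: [-0.0, -0.627, 0.779, 0.0]
contact_force: [-0.3, 0.5, 0.8]
gripper_width: 0.469
time: 4.0
tool_pos: [0.5617, 0.0951, 0.0458]
tool_rot: [0.001, -0.627, 0.779, -0.0]
contact_force: [0.2, 0.6, 2.9]
gripper_width: 0.466
time: 4.17
tool_pos: [0.5612, 0.0945, 0.0415]
tool_rot: [0.0, -0.628, 0.779, -0.0]
contact_force: [-0.4, -0.8, 1.2]
gripper_width: 0.467
t 4.1667 box tcp [-0.0795  0.0262  0.0415] shift(before turn) [0.0002 0.0005 0.0015] shift(after turn) [0.0002 0.0005 0.0015] turn [-0.0007 -0.0003 -0.0008] F [-0.36 -0.82  1.18] w 0.467
```

View pics/w3.png

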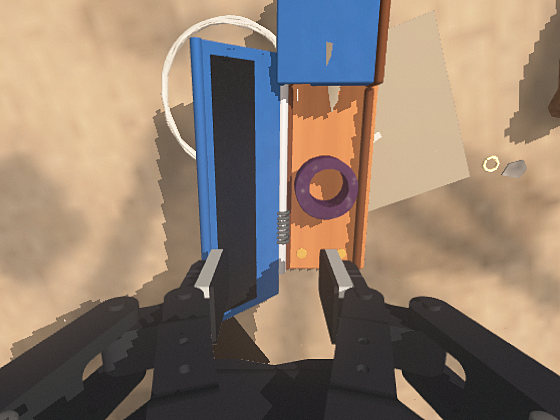

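View pics/s3.png

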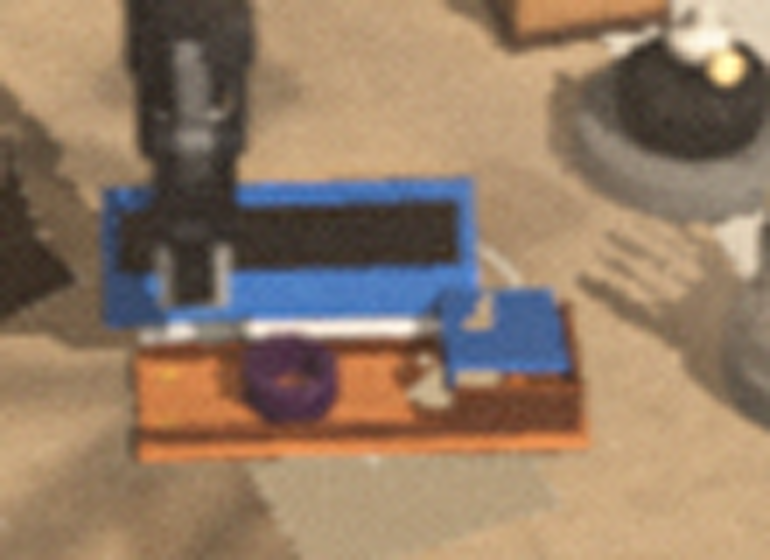

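```bash
python3 -m inch '0 0.001 0.006 0 0 0 0.53;0 0.001 0.006 0 0 0 0.53;0 0 0.006 0 0 0 0.53;0 0 0 0 0 0 0.53'; python3 -m inch '0 0 0.006 0 0 0 0.53;0 0 0 0 0 0 0.53';  python3 - <<'E'
from plant import *
from h import *
plan(state(),[-.080,.026,.0105])
cv2.imwrite("pics/w4.png",grab_frame("wrist"))
s=grab_frame("scene")[170:250,265:375]; cv2.imwrite("pics/s4.png",cv2.resize(s,(770,560),interpolation=cv2.INTER_CUBIC))
E
```

```text
time: 4.6
tool_pos: [0.558, 0.0949, 0.0216]
tool_rot: [-0.001, -0.627, 0.779, 0.001]
contact_force: [0.9, -0.5, 2.0]
gripper_width: 0.468
time: 4.77
tool_pos: [0.5586, 0.0951, 0.0162]
tool_rot: [-0.0, -0.627, 0.779, 0.0]
contact_force: [1.4, -0.5, 2.4]
gripper_width: 0.466
t 4.7667 box tcp [-0.0822  0.0262  0.0162] shift(before turn) [ 0.0002 -0.0022  0.0057] shift(after turn) [ 0.0002 -0.0022  0.0057] turn [ 0.0008  0.     -0.0013] F [ 1.36 -0.55  2.45] w 0.466
```

View pics/w4.png

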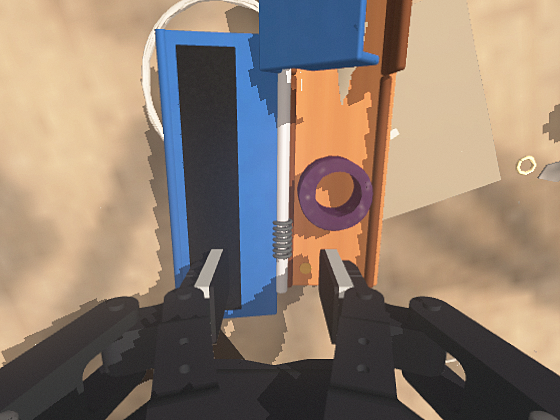

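View pics/s4.png

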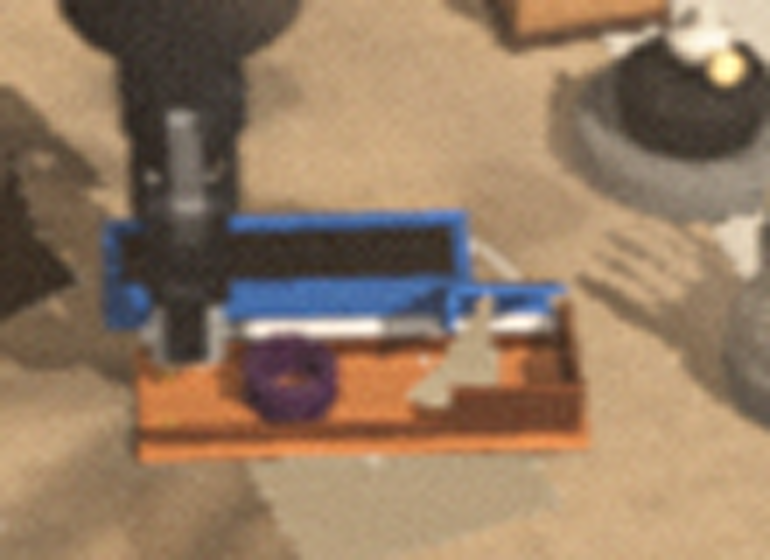

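```bash
python3 -m inch '0 0 0.003 0 0 0 0.53;0 0 0.0025 0 0 0 0.53;0 0 0 0 0 0 0.53;0 0 0 0 0 0 0.53';  python3 - <<'E'
from plant import *
from h import *
plan(state(),[-.080,.026,.0105])
cv2.imwrite("pics/w5.png",grab_frame("wrist"))
s=grab_frame("scene")[170:250,265:375]; cv2.imwrite("pics/s5.png",cv2.resize(s,(770,560),interpolation=cv2.INTER_CUBIC))
E
```

```text
time: 5.2
tool_pos: [0.559, 0.0954, 0.0118]
tool_rot: [0.0, -0.627, 0.779, 0.0]
contact_force: [-1.4, 2.4, 3.2]
gripper_width: 0.471
t 5.2 box tcp [-0.0819  0.0266  0.0118] shift(before turn) [ 0.0006 -0.0019  0.0013] shift(after turn) [ 0.0006 -0.0019  0.0013] turn [ 0.0002  0.0007 -0.0012] F [-1.36  2.44  3.23] w 0.471
```

View pics/w5.png

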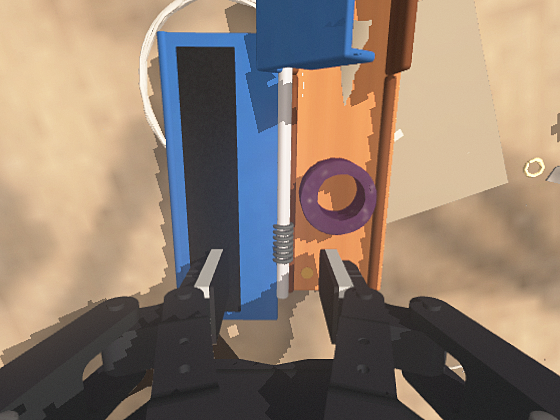

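View pics/s5.png

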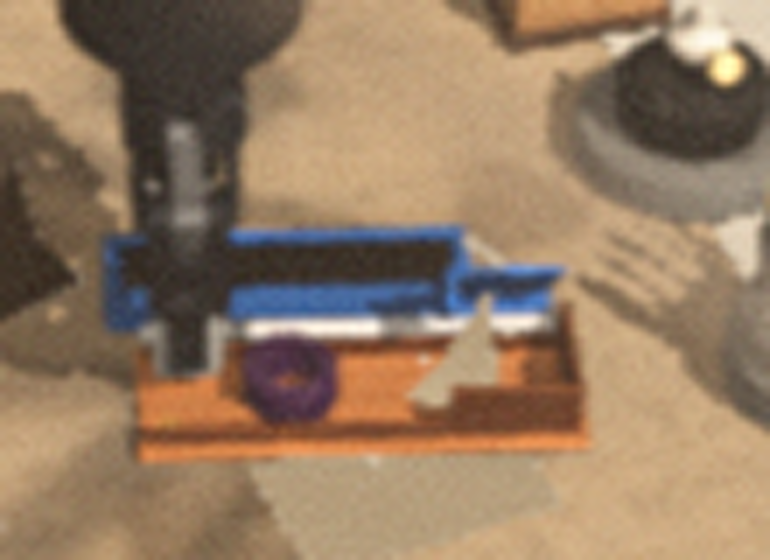

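```bash
python3 - <<'E'
from plant import *
from h import *
cv2.imwrite("pics/w5z.png",cv2.resize(cv2.imread("pics/w5.png")[0:110,230:430],(800,440),interpolation=cv2.INTER_CUBIC))
i=camera_info("wrist")
def onx(uv,x):
    o,v=ray(i,uv); ob=w2b(o); vb=w2b(o+v)-ob; return ob+vb*(x-ob[0])/vb[0]
for u in ((375,55),(373,62),(367,50),(260,70),(350,66)):
  for x in (0.,.003):
    p=onx(u,x); print(u,x,(p*1000).round(1),"rel",(p[1:]-[.023,.012])*1000, np.hypot(*(p[1:]-[.023,.012])))
for th in (.9,1.0,1.08):
  for n,(y,z) in {"tip":(-17,11),"roofedge":(-17,22),"rooftop":(-17,25),"lipin":(10,11)}.items():
    a,b=y-23,z-12; c,s=np.cos(th),np.sin(th); P=b2w(np.array([0,23+a*c+b*s,12-a*s+b*c])/1000)
    print(th,n,(np.array([23+a*c+b*s,12-a*s+b*c])).round(1),proj(i,P).round(0))
E
```

```text
(375, 55) 0.0 [ 0.  -1.9 49.9] rel [-24.91231402  37.91741737] 0.04536908561451797
(375, 55) 0.003 [ 3.  -7.3 30.3] rel [-30.25403852  18.27072785] 0.0353429815247844
(373, 62) 0.0 [ 0.  -5.1 36.5] rel [-28.08058858  24.54987773] 0.037299007384335545
(373, 62) 0.003 [  3.  -11.   14.4] rel [-34.015973     2.39842664] 0.03410042330003416
(367, 50) 0.0 [ 0.   2.4 57.8] rel [-20.61900076  45.7571421 ] 0.050188238122345345
(367, 50) 0.003 [ 3.  -2.2 39.6] rel [-25.15625965  27.57943206] 0.03732911024818429
(260, 70) 0.0 [ 0.  31.6 16.8] rel [8.61267862 4.7840544 ] 0.009852177903909014
(260, 70) 0.003 [ 3.  32.6 -9.1] rel [  9.55274685 -21.0710457 ] 0.023135339616600716
(350, 66) 0.0 [ 0.   0.3 27.4] rel [-22.74189123  15.41171125] 0.02747206690702882
(350, 66) 0.003 [ 3.  -4.7  3.5] rel [-27.6769297   -8.45201667] 0.0289387115059627
0.9 tip [-2.6 42.7] [371.  59.]
0.9 roofedge [ 6.  49.5] [347.  55.]
0.9 rooftop [ 8.3 51.4] [339.  54.]
0.9 lipin [14.1 21.6] [308.  68.]
1.0 tip [ 0.5 45.1] [362.  58.]
1.0 roofedge [ 9.8 51.1] [334.  54.]
1.0 rooftop [12.3 52.7] [326.  54.]
1.0 lipin [15.1 22.4] [305.  68.]
1.08 tip [ 3.3 46.8] [354.  57.]
1.08 roofedge [13. 52.] [323.  54.]
1.08 rooftop [15.6 53.4] [314.  53.]
1.08 lipin [16. 23.] [303.  68.]
```

View pics/w5z.png

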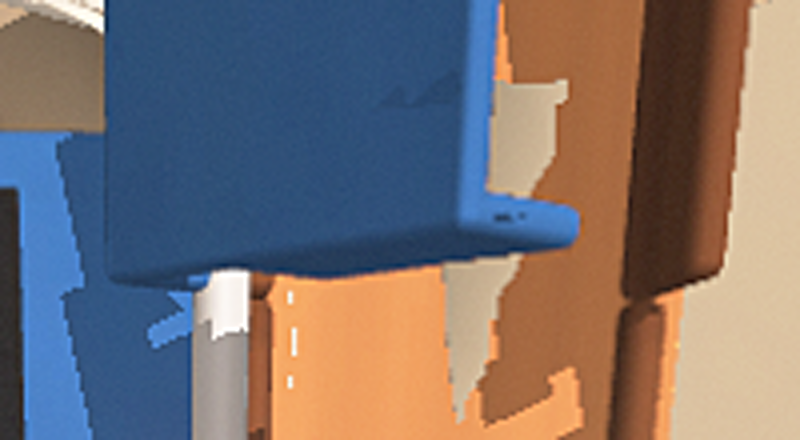

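```bash
python3 -m inch '0.003 0 0 0 0 0 0.46;0.003 0 0.001 0 0 0 0.46;0 0 0.001 0 0 0 0.46;0 0 0 0 0 0 0.46;0 0 0 0 0 0 0.46';  python3 - <<'E'
from plant import *
from h import *
plan(state(),[-.080,.0205,.0085])
cv2.imwrite("pics/w6.png",grab_frame("wrist"))
E
```

```text
time: 5.72
tool_pos: [0.5581, 0.0888, 0.0101]
tool_rot: [0.0, -0.627, 0.779, -0.0]
contact_force: [0.1, 0.6, 4.8]
gripper_width: 0.541
t 5.7167 box tcp [-0.0813  0.0199  0.0101] shift(before turn) [-0.0006 -0.0013  0.0016] shift(after turn) [-0.0006 -0.0013  0.0016] turn [-0.0009 -0.0003 -0.0014] F [0.14 0.62 4.79] w 0.541
```

View pics/w6.png

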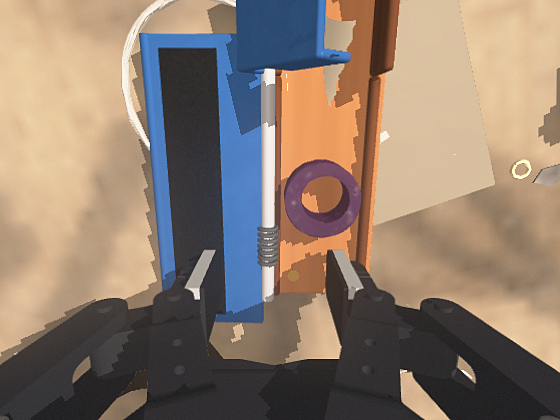

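```bash
python3 -m inch '0 0 0.0015 0 0 0 0.46;0 0 0.001 0 0 0 0.46;0 0 0 0 0 0 0.46';  python3 - <<'E'
from plant import *
from h import *
plan(state(),[-.080,.0205,.0085])
i=camera_info("wrist")
g=grab_frame("wrist");cv2.imwrite("pics/w7.png",g);cv2.imwrite("pics/w7z.png",cv2.resize(g[0:110,200:400],(800,440),interpolation=cv2.INTER_CUBIC))
for th in (.9,1.0,1.08):
  for n,(y,z) in {"tip":(-17,11),"rooftop":(-17,25)}.items():
    a,b=y-23,z-12; c,s=np.cos(th),np.sin(th); P=b2w(np.array([0,23+a*c+b*s,12-a*s+b*c])/1000)
    print(th,n,((proj(i,P)-[200,0])*4).round(0))
E
```

```text
time: 6.02
tool_pos: [0.5581, 0.0888, 0.0073]
tool_rot: [0.0, -0.627, 0.779, -0.001]
contact_force: [0.8, -0.4, 4.7]
gripper_width: 0.54
t 6.0167 box tcp [-0.0813  0.02    0.0073] shift(before turn) [-0.0005 -0.0013 -0.0011] shift(after turn) [-0.0005 -0.0013 -0.0012] turn [-0.001  -0.0004 -0.0012] F [ 0.8  -0.35  4.7 ] w 0.54
0.9 tip [609. 232.]
0.9 rooftop [472. 212.]
1.0 tip [571. 227.]
1.0 rooftop [413. 209.]
1.08 tip [537. 223.]
1.08 rooftop [364. 207.]
```

View pics/w7z.png

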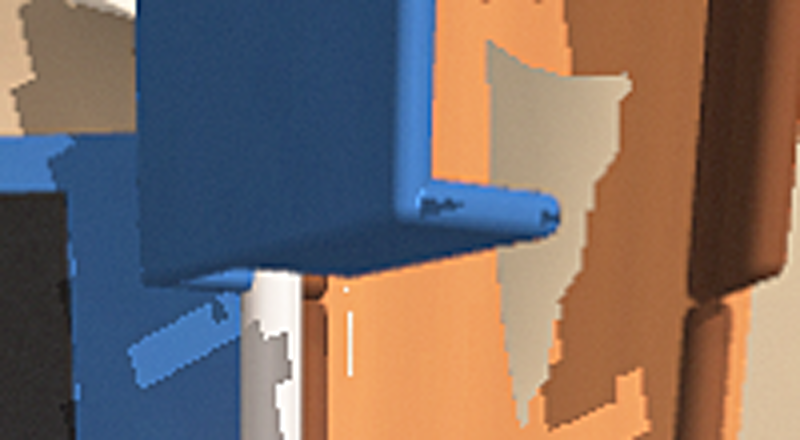

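```bash
python3 -m inch '0 -0.003 0 0 0 0 0.46;0 -0.005 0 0 0 0 0.46;0 -0.005 0 0 0 0 0.46;0 -0.005 0 0 0 0 0.46;0 -0.005 0 0 0 0 0.46;0 -0.005 0 0 0 0 0.46;0 -0.005 0 0 0 0 0.46;0 0 0 0 0 0 0.46';  python3 - <<'E'
from plant import *
from h import *
plan(state(),[-.003,.0205,.0075])
i=camera_info("wrist")
g=grab_frame("wrist");cv2.imwrite("pics/w8.png",g)
s=grab_frame("scene")[170:250,265:375]; cv2.imwrite("pics/s8.png",cv2.resize(s,(770,560),interpolation=cv2.INTER_CUBIC))
E
```

```text
time: 6.73
tool_pos: [0.5892, 0.0824, 0.0066]
tool_rot: [-0.001, -0.628, 0.779, 0.001]
contact_force: [-3.0, 1.9, 5.3]
gripper_width: 0.543
t 6.7333 box tcp [-0.0496  0.0203  0.0066] shift(before turn) [-0.0003 -0.0466 -0.0011] shift(after turn) [-0.0002 -0.0466 -0.0009] turn [ 0.0033 -0.0001 -0.0011] F [-3.05  1.86  5.3 ] w 0.543
```

View pics/w8.png

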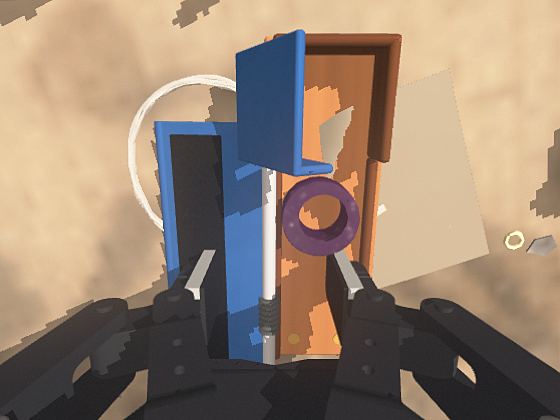

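View pics/s8.png

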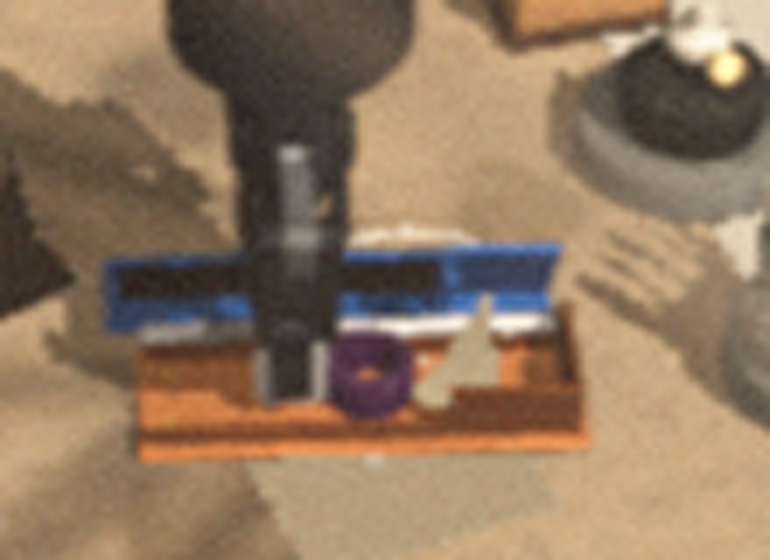

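```bash
python3 -m inch '0 -0.003 0 0 0 0 0.46;0 -0.005 0 0 0 0 0.46;0 -0.005 0 0 0 0 0.46;0 -0.005 0 0 0 0 0.46;0 -0.005 0 0 0 0 0.46;0 -0.005 0 0 0 0 0.46;0 -0.004 0 0 0 0 0.46;0 0 0 0 0 0 0.46';  python3 - <<'E'
from plant import *
from h import *
plan(state(),[-.003,.0205,.0075])
i=camera_info("wrist")
g=grab_frame("wrist");cv2.imwrite("pics/w9.png",g)
hsv=cv2.cvtColor(g,cv2.COLOR_BGR2HSV)
m=cv2.inRange(hsv,(125,50,30),(165,255,200)); m[:, :250]=0;m[:,400:]=0
c=max(cv2.findContours(m,cv2.RETR_EXTERNAL,cv2.CHAIN_APPROX_NONE)[0],key=cv2.contourArea)
x,y,w,h=cv2.boundingRect(c);print(x,y,w,h,"top",w2b(onz(i,(x+w/2,y),.019)))
E
```

```text
time: 7.5
tool_pos: [0.6195, 0.0741, 0.0068]
tool_rot: [-0.003, -0.627, 0.779, 0.001]
contact_force: [-9.6, -3.2, 9.4]
gripper_width: 0.539
t 7.5 box tcp [-0.0183  0.0186  0.0068] shift(before turn) [-0.002  -0.0153 -0.0008] shift(after turn) [-0.0019 -0.0153 -0.0007] turn [ 0.0061 -0.0034 -0.0016] F [-9.59 -3.24  9.41] w 0.539
294 181 60 79 top [ 0.02287925 -0.00069838  0.019     ]
```

View pics/w9.png

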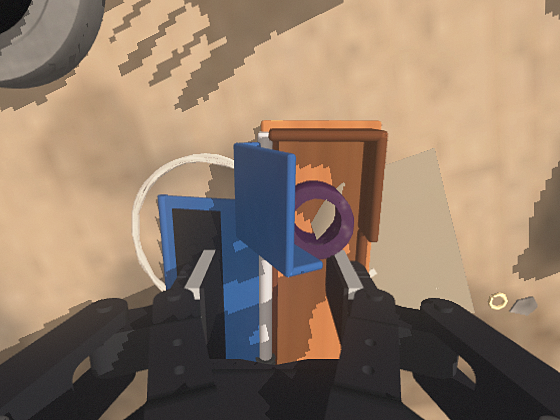

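```bash
python3 - <<'E'
from plant import *
from h import *
plan(state(),[-.003,.0205,.0075])
i=camera_info("wrist")
g=grab_frame("wrist");cv2.imwrite("pics/w10.png",cv2.resize(g[110:310,140:400],(780,600),interpolation=cv2.INTER_CUBIC))
print("ring right",w2b(onz(i,(354,218),.019)), "wall r",w2b(onz(i,(360,200),.004)))
for P in ([0,-.0175,.024],[0,-.0175,.004],[.0,.0175,.01],[.039,-.0175,.024],[-.05,.0175,.01],[.001,.002,.046]): print(P,((proj(i,b2w(P))-[140,110])*3).round())
s=grab_frame("scene")[170:250,285:395]; cv2.imwrite("pics/s10.png",cv2.resize(s,(770,560),interpolation=cv2.INTER_CUBIC))
plan(state(),[-.003,.0205,.0075])
E
```

```text
t 7.55 box tcp [-0.0183  0.0186  0.0068] shift(before turn) [-0.0019 -0.0153 -0.0008] shift(after turn) [-0.0019 -0.0153 -0.0007] turn [ 0.0055 -0.0033 -0.0015] F [-9.37 -2.64  9.84] w 0.54
ring right [ 0.00794903 -0.01316321  0.019     ] wall r [ 0.01150405 -0.01899574  0.004     ]
[0, -0.0175, 0.024] [681. 394.]
[0, -0.0175, 0.004] [645. 345.]
[0.0, 0.0175, 0.01] [409. 359.]
[0.039, -0.0175, 0.024] [704.  87.]
[-0.05, 0.0175, 0.01] [408. 664.]
[0.001, 0.002, 0.046] [556. 459.]
t 7.65 box tcp [-0.0183  0.0186  0.0068] shift(before turn) [-0.0019 -0.0153 -0.0008] shift(after turn) [-0.0019 -0.0153 -0.0007] turn [ 0.0051 -0.0032 -0.0016] F [-8.61 -2.96  8.61] w 0.538
```

View pics/w10.png

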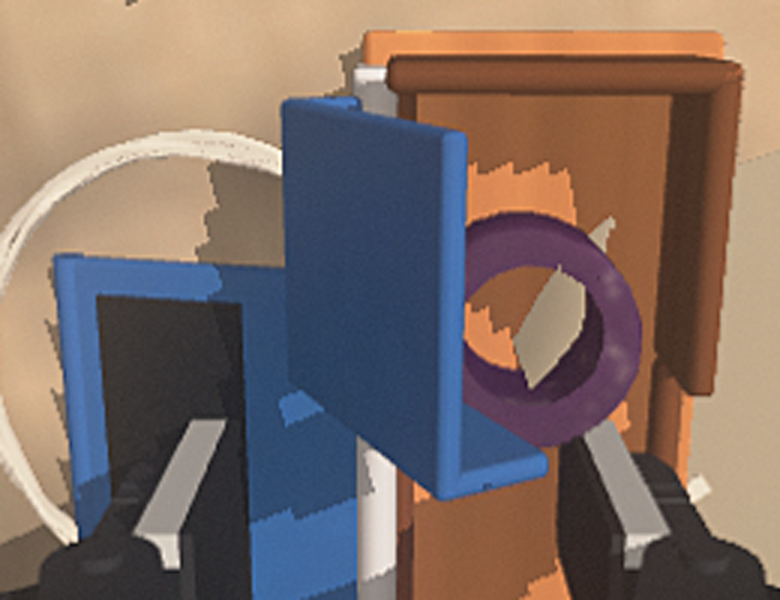

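View pics/s10.png

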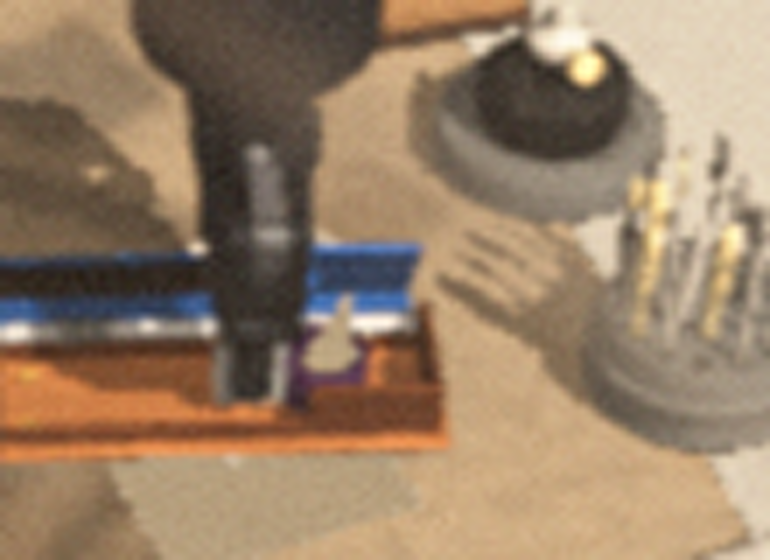

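```bash
python3 -m inch '-0.001 0 -0.001 0 0 0 0.46;-0.001 0 0 0 0 0 0.46;0 0 0 0 0 0 0.46';  python3 - <<'E'
from plant import *
from h import *
plan(state(),[-.003,.0205,.0075])
E
python3 -m inch '0 -0.002 0 0 0 0 0.46;0 -0.002 0 0 0 0 0.46;0 0 0 0 0 0 0.46';  python3 - <<'E'
from plant import *
from h import *
plan(state(),[-.003,.0205,.0075])
i=camera_info("wrist")
g=grab_frame("wrist");cv2.imwrite("pics/w11.png",cv2.resize(g[110:310,140:400],(780,600),interpolation=cv2.INTER_CUBIC))
E
```

```text
time: 7.9
tool_pos: [0.6195, 0.0745, 0.0075]
tool_rot: [-0.004, -0.627, 0.779, -0.0]
contact_force: [-9.0, -8.1, 7.5]
gripper_width: 0.539
t 7.9 box tcp [-0.0183  0.019   0.0075] shift(before turn) [-0.0015 -0.0153 -0.0001] shift(after turn) [-0.0015 -0.0153  0.    ] turn [ 0.0051 -0.0066 -0.0011] F [-8.98 -8.05  7.5 ] w 0.539
time: 8.15
tool_pos: [0.6213, 0.0735, 0.0069]
tool_rot: [-0.006, -0.627, 0.779, 0.002]
contact_force: [-15.2, -8.2, 12.0]
gripper_width: 0.539
t 8.15 box tcp [-0.0163  0.0184  0.0069] shift(before turn) [-0.0021 -0.0133 -0.0008] shift(after turn) [-0.0021 -0.0133 -0.0006] turn [ 0.011  -0.0078 -0.0016] F [-15.19  -8.15  12.02] w 0.539
```

View pics/w11.png

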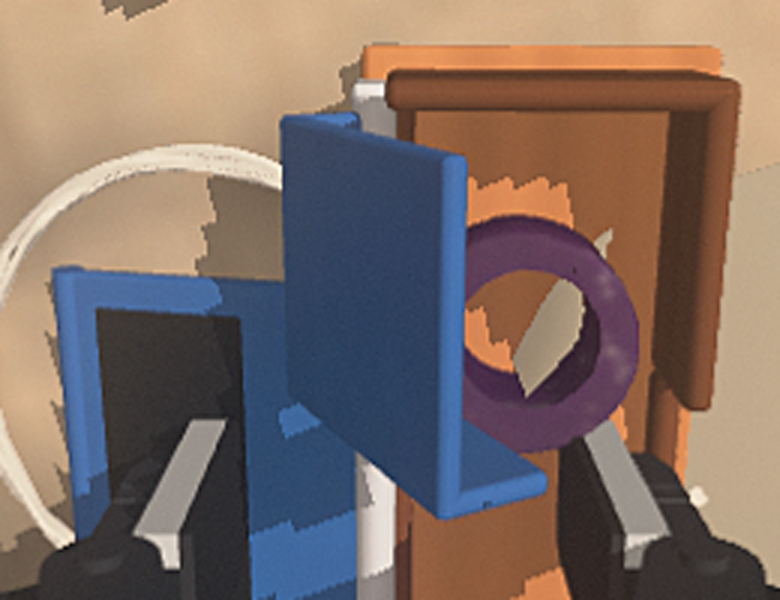

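```bash
python3 - <<'E'
from plant import *
from h import *
i=camera_info("wrist"); tb=w2b(state()["tool_pos"])
g=grab_frame("wrist");cv2.imwrite("pics/w12.png",cv2.resize(g[220:420,130:430],(780,520),interpolation=cv2.INTER_CUBIC))
def onx(uv,x):
    o,v=ray(i,uv); ob=w2b(o); vb=w2b(o+v)-ob; return ob+vb*(x-ob[0])/vb[0]
for u in ((215,250),(206,290),(202,300),(205,345),(330,250),(338,290),(343,300),(340,345),(340,355),(273,360)):
  for dx in(.011,-.011): print(u,dx,((onx(u,tb[0]+dx)-tb)*1000).round(1))
E
```

```text
(215, 250) 0.011 [11.  24.7  7.7]
(215, 250) -0.011 [-11.   33.9 -44.8]
(206, 290) 0.011 [11.  22.5 41.2]
(206, 290) -0.011 [-11.   30.7   1.7]
(202, 300) 0.011 [11.  22.6 47.3]
(202, 300) -0.011 [-11.   30.9  10.2]
(205, 345) 0.011 [11.  17.8 68.5]
(205, 345) -0.011 [-11.   24.2  39.7]
(330, 250) 0.011 [ 11.  -23.5   8.2]
(330, 250) -0.011 [-11.  -33.2 -44.1]
(338, 290) 0.011 [ 11.  -20.6  41.6]
(338, 290) -0.011 [-11.  -29.1   2.3]
(343, 300) 0.011 [ 11.  -20.9  47.7]
(343, 300) -0.011 [-11.  -29.6  10.8]
(340, 345) 0.011 [ 11.  -15.9  68.8]
(340, 345) -0.011 [-11.  -22.6  40.1]
(340, 355) 0.011 [ 11.  -15.2  72.4]
(340, 355) -0.011 [-11.  -21.6  45.1]
(273, 360) 0.011 [11.   0.8 74. ]
(273, 360) -0.011 [-11.    0.7  47.4]
```

View pics/w12.png

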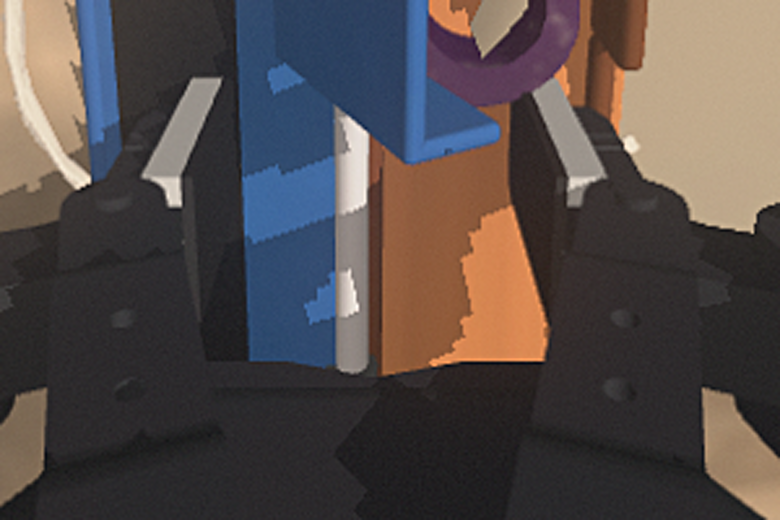

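```bash
python3 -m inch '0 0.003 -0.001 0 0 0 0.46;0 0.003 0 0 0 0 0.46;0 0.002 0 0 0 0 0.46;0 0 0 0 0 0 0.46';  python3 - <<'E'
from plant import *
from h import *
plan(state(),[-.022,.0235,.008])
g=grab_frame("wrist");cv2.imwrite("pics/w13.png",cv2.resize(g[110:310,140:400],(780,600),interpolation=cv2.INTER_CUBIC))
E
```

```text
time: 8.58
tool_pos: [0.6188, 0.0766, 0.0099]
tool_rot: [0.0, -0.627, 0.779, -0.002]
contact_force: [-0.5, -4.1, 4.2]
gripper_width: 0.543
t 8.5833 box tcp [-0.0195  0.0208  0.0099] shift(before turn) [-0.0027  0.0025  0.0019] shift(after turn) [-0.0027  0.0025  0.0019] turn [-0.0028 -0.0019 -0.0016] F [-0.48 -4.1   4.21] w 0.543
```

View pics/w13.png

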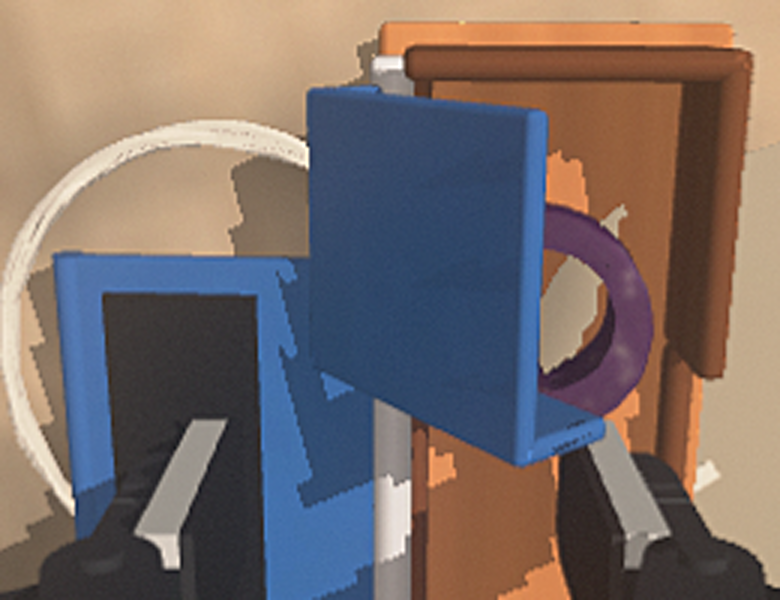

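```bash
python3 -m inch '0 0.002 0.001 0 0 0 0.46;0 0.001 0.001 0 0 0 0.46;0 0 0.0005 0 0 0 0.46;0 0 0 0 0 0 0.46';  python3 - <<'E'
from plant import *
from h import *
plan(state(),[-.022,.0235,.008])
g=grab_frame("wrist");cv2.imwrite("pics/w14.png",cv2.resize(g[110:310,140:400],(780,600),interpolation=cv2.INTER_CUBIC))
i=camera_info("wrist")
print("ring right",w2b(onz(i,(140+655/3,110+320/3),.019)))
for th in (.9,1.0,1.08):
  for n,(y,z) in {"tip":(-17,11),"rooftop":(-17,25)}.items():
    a,b=y-23,z-12; c,s=np.cos(th),np.sin(th); P=b2w(np.array([0,23+a*c+b*s,12-a*s+b*c])/1000)
    print(th,n,((proj(i,P)-[140,110])*3).round(0))
E
```

```text
time: 8.97
tool_pos: [0.6156, 0.0791, 0.0071]
tool_rot: [0.001, -0.627, 0.779, -0.0]
contact_force: [2.2, -1.0, 3.5]
gripper_width: 0.54
t 8.9667 box tcp [-0.0231  0.0226  0.0071] shift(before turn) [-0.0009 -0.0011 -0.0009] shift(after turn) [-0.0009 -0.0011 -0.0009] turn [-0.0016  0.0008 -0.0012] F [ 2.22 -0.97  3.48] w 0.54
ring right [ 0.00347305 -0.01096494  0.019     ]
0.9 tip [629. 411.]
0.9 rooftop [540. 442.]
1.0 tip [604. 419.]
1.0 rooftop [502. 447.]
1.08 tip [582. 425.]
1.08 rooftop [471. 450.]
```

View pics/w14.png

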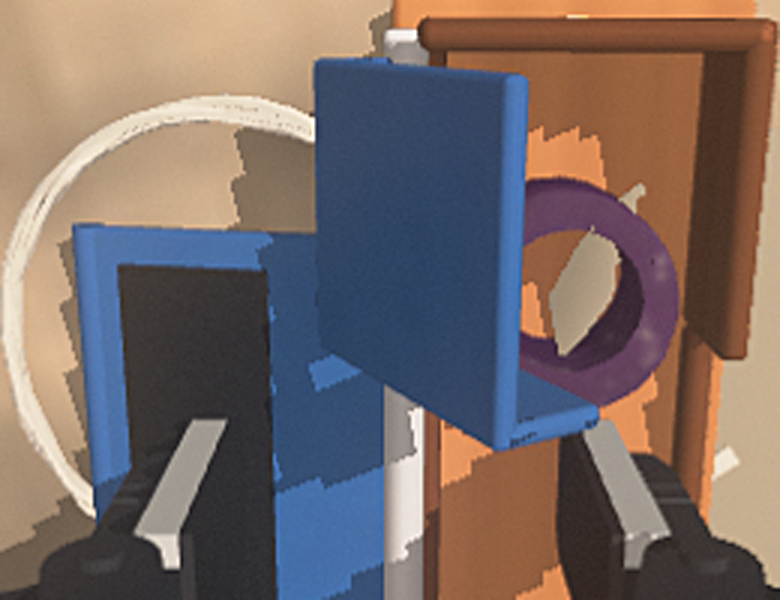

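```bash
python3 -m inch '0 0 0.001 0 0 0 0.46;0 -0.003 0 0 0 0 0.46;0 -0.003 0 0 0 0 0.46;0 -0.003 0 0 0 0 0.46;0 -0.002 0 0 0 0 0.46;0 0 0 0 0 0 0.46';  python3 - <<'E'
from plant import *
from h import *
plan(state(),[-.003,.0225,.006])
g=grab_frame("wrist");cv2.imwrite("pics/w15.png",cv2.resize(g[110:310,140:400],(780,600),interpolation=cv2.INTER_CUBIC))
E
```

```text
time: 9.52
tool_pos: [0.6232, 0.078, 0.0055]
tool_rot: [-0.002, -0.628, 0.778, 0.003]
contact_force: [-5.9, 3.2, 11.2]
gripper_width: 0.542
t 9.5167 box tcp [-0.0155  0.0232  0.0055] shift(before turn) [ 0.0007 -0.0125 -0.0006] shift(after turn) [ 0.0007 -0.0125 -0.0005] turn [ 0.0074  0.0011 -0.0005] F [-5.92  3.19 11.16] w 0.542
```

View pics/w15.png

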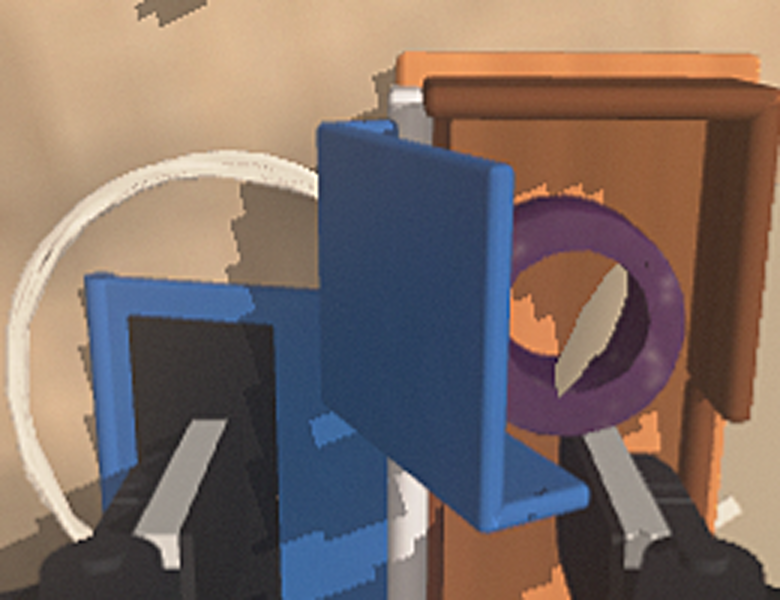

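```bash
python3 -m inch '0 -0.002 -0.0005 0 0 0 0.46;0 -0.002 0 0 0 0 0.46;0 -0.002 0 0 0 0 0.46;0 0 0 0 0 0 0.46';  python3 - <<'E'
from plant import *
from h import *
plan(state(),[-.003,.0225,.006])
E
python3 -m inch '0 -0.002 0 0 0 0 0.46;0 -0.002 0 0 0 0 0.46;0 0 0 0 0 0 0.46';  python3 - <<'E'
from plant import *
from h import *
plan(state(),[-.003,.0225,.006])
g=grab_frame("wrist");cv2.imwrite("pics/w16.png",cv2.resize(g[110:310,140:400],(780,600),interpolation=cv2.INTER_CUBIC))
E
```

```text
time: 9.9
tool_pos: [0.6291, 0.0767, 0.0056]
tool_rot: [-0.002, -0.628, 0.778, 0.003]
contact_force: [-5.3, 2.8, 8.9]
gripper_width: 0.538
t 9.9 box tcp [-0.0094  0.0231  0.0056] shift(before turn) [ 0.0006 -0.0064 -0.0004] shift(after turn) [ 0.0006 -0.0064 -0.0004] turn [ 0.0069  0.001  -0.0005] F [-5.26  2.84  8.86] w 0.538
time: 10.15
tool_pos: [0.6329, 0.0759, 0.0056]
tool_rot: [-0.002, -0.628, 0.778, 0.003]
contact_force: [-4.1, 3.6, 8.0]
gripper_width: 0.54
t 10.15 box tcp [-0.0055  0.0231  0.0056] shift(before turn) [ 0.0006 -0.0025 -0.0004] shift(after turn) [ 0.0006 -0.0025 -0.0004] turn [ 0.007   0.001  -0.0005] F [-4.12  3.64  8.04] w 0.54
```

View pics/w16.png

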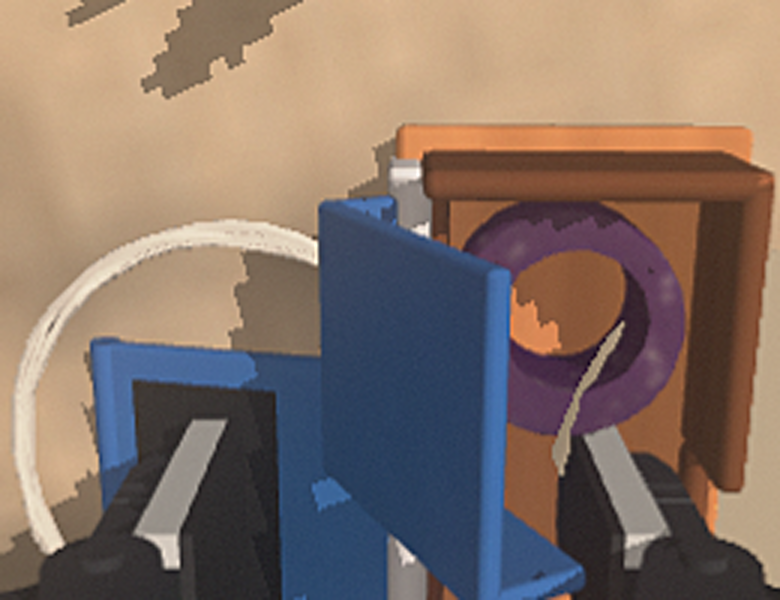

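```bash
python3 -m inch '0 -0.001 0 0 0 0 0.46;0 -0.001 0 0 0 0 0.46;0 -0.0005 0 0 0 0 0.46;0 0 0 0 0 0 0.46';  python3 - <<'E'
from plant import *
from h import *
plan(state(),[-.003,.0225,.006])
g=grab_frame("wrist");cv2.imwrite("pics/w17.png",cv2.resize(g[110:310,140:400],(780,600),interpolation=cv2.INTER_CUBIC))
E
```

```text
time: 10.53
tool_pos: [0.6348, 0.0755, 0.0055]
tool_rot: [-0.002, -0.628, 0.778, 0.004]
contact_force: [-5.8, 3.6, 9.6]
gripper_width: 0.539
t 10.5333 box tcp [-0.0036  0.0232  0.0055] shift(before turn) [ 0.0007 -0.0006 -0.0005] shift(after turn) [ 0.0007 -0.0006 -0.0005] turn [ 0.0082  0.001  -0.0003] F [-5.78  3.62  9.64] w 0.539
```

View pics/w17.png

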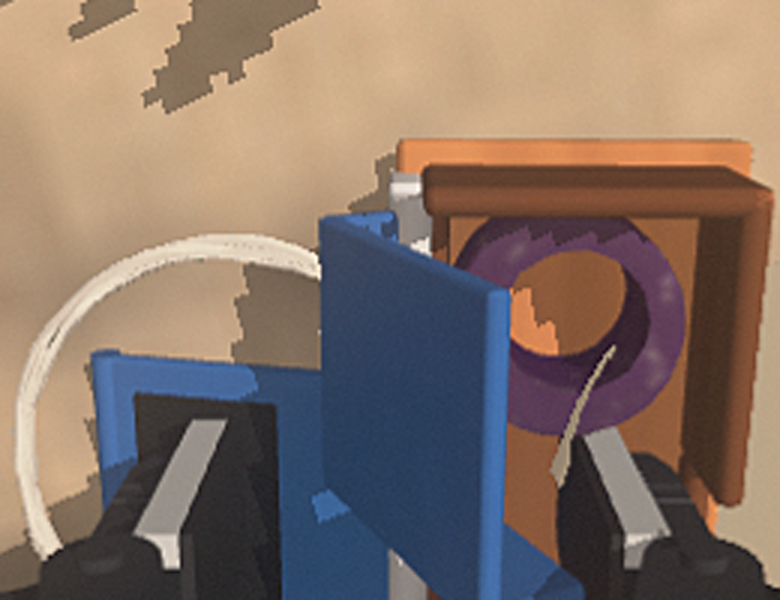

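```bash
python3 -m inch '0 -0.0007 0 0 0 0 0.46;0 -0.0005 0 0 0 0 0.46;0 0 0 0 0 0 0.46';  python3 - <<'E'
from plant import *
from h import *
plan(state(),[-.003,.0225,.006])
i=camera_info("wrist")
g=grab_frame("wrist");cv2.imwrite("pics/w18.png",g)
hsv=cv2.cvtColor(g,cv2.COLOR_BGR2HSV)
m=cv2.inRange(hsv,(125,50,30),(165,255,200)); m[:, :250]=0;m[:,400:]=0
c=max(cv2.findContours(m,cv2.RETR_EXTERNAL,cv2.CHAIN_APPROX_NONE)[0],key=cv2.contourArea)
x,y,w,h=cv2.boundingRect(c);print(x,y,w,h,"bottom(rear)",w2b(onz(i,(x+w/2,y+h),.019)),"right",w2b(onz(i,(x+w,215),.019)))
E
```

```text
time: 10.83
tool_pos: [0.6353, 0.0754, 0.0055]
tool_rot: [-0.003, -0.628, 0.778, 0.004]
contact_force: [-7.8, 2.5, 11.1]
gripper_width: 0.538
t 10.8333 box tcp [-0.0031  0.0232  0.0055] shift(before turn) [ 0.0007 -0.0001 -0.0005] shift(after turn) [ 0.0007 -0.0001 -0.0005] turn [ 0.0102  0.0008 -0.0005] F [-7.84  2.52 11.08] w 0.538
292 184 76 73 bottom(rear) [0.0071873 0.0004372 0.019    ] right [ 0.02495777 -0.01358519  0.019     ]
```

```bash
python3 -m inch '0 0.003 0 0 0 0 0.46;0 0.005 0 0 0 0 0.46;0 0.006 0 0 0 0 0.46;0 0.006 0 0 0 0 0.46;0 0.006 0 0 0 0 0.46;0 0.006 0 0 0 0 0.46;0 0.006 0 0 0 0 0.46;0 0.006 0 0 0 0 0.46;0 0 0 0 0 0 0.46';  python3 - <<'E'
from plant import *
from h import *
plan(state(),[-.003,.0225,.006])
g=grab_frame("wrist");cv2.imwrite("pics/w19.png",g)
E
```

```text
time: 11.63
tool_pos: [0.5943, 0.0832, 0.006]
tool_rot: [-0.001, -0.628, 0.779, 0.001]
contact_force: [0.7, 1.2, 5.6]
gripper_width: 0.539
t 11.6333 box tcp [-0.0447  0.0221  0.006 ] shift(before turn) [-0.0004 -0.0417 -0.0001] shift(after turn) [-0.0004 -0.0417 -0.    ] turn [ 0.002  -0.0002 -0.0009] F [0.67 1.23 5.64] w 0.539
```

View pics/w19.png

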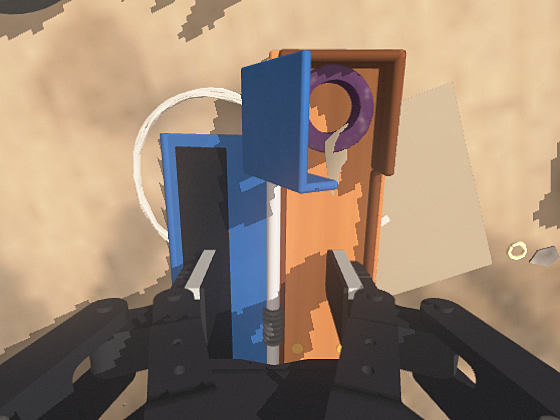

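The ring sits against the back wall at about (338,108), and both fingers are clear of the mouth. I'll check its position, then lift so the cover closes.

```bash
python3 - <<'E'
from plant import *
from h import *
i=camera_info("wrist")
print("rear",w2b(onz(i,(337,153),.019)),"right",w2b(onz(i,(374,108),.019)))
E
python3 -m inch '0 0 -0.004 0 0 0 0.46;0 0 -0.006 0 0 0 0.46;0 0 -0.006 0 0 0 0.46;0 0 -0.006 0 0 0 0.46;0 0 -0.006 0 0 0 0.46;0 0 -0.006 0 0 0 0.46;0 0 -0.008 0 0 0 0.46;0 0 -0.012 0 0 0 0.46;0 0.005 -0.016 0 0 0 0.46;0 0.005 -0.016 0 0 0 0.46'
python3 -m inch '0 0.01 -0.02 0 0 0 0.46;0 0.01 -0.02 0 0 0 0.46;0 0 0 0 0 0 0.46;0 0 0 0 0 0 0.46'
python3 - <<'E'
from plant import *
from h import *
plan(state(),[-.003,.0225,.1])
i=camera_info("wrist")
g=grab_frame("wrist");cv2.imwrite("pics/w20.png",g)
s=grab_frame("scene");cv2.imwrite("pics/s20.png",s);cv2.imwrite("pics/s20z.png",cv2.resize(s[170:250,265:375],(770,560),interpolation=cv2.INTER_CUBIC))
for P in ([0,-.017,.025],[.038,-.017,.025],[.038,.023,.025],[0,.023,.025]): print(proj(i,b2w(P)).round())
E
```

```text
rear [ 0.00719868 -0.0014949   0.019     ] right [ 0.02329684 -0.0140176   0.019     ]
time: 12.52
tool_pos: [0.586, 0.0852, 0.0934]
tool_rot: [-0.0, -0.627, 0.779, 0.0]
contact_force: [-0.2, 0.4, -0.0]
gripper_width: 0.542
time: 12.85
tool_pos: [0.5677, 0.0895, 0.1346]
tool_rot: [0.002, -0.628, 0.779, -0.001]
contact_force: [-0.3, -0.0, -1.0]
gripper_width: 0.541
t 12.85 box tcp [-0.0722  0.0227  0.1346] shift(before turn) [ 0.0002 -0.069   0.0349] shift(after turn) [ 0.0002 -0.0692  0.0346] turn [-0.004   0.0012 -0.0009] F [-0.26 -0.01 -0.97] w 0.541
[330. 106.]
[333.  47.]
[273.  47.]
[273. 106.]
```

View pics/w20.png

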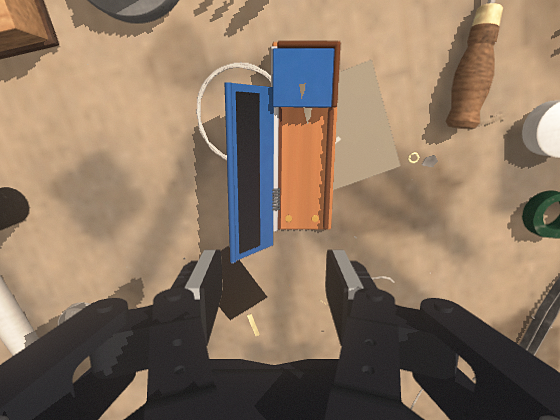

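View pics/s20z.png

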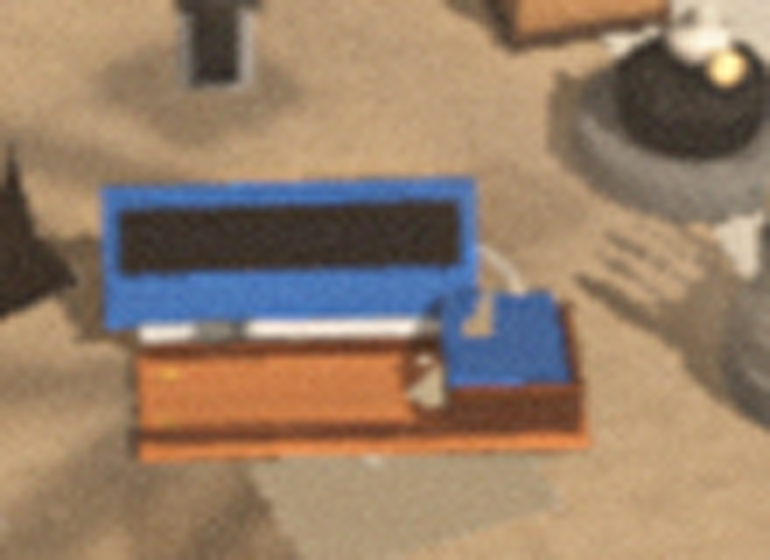

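The cover is shut with the ring inside: the roof corners match where a closed cover should appear, and the lane is empty. Handing in.

```bash
python3 -c "
from plant import *
print(job_done())"
```

```text
the job is handed in; nothing more can be done
None
```

The purple ring is home in the pocket with the cover shut over it, and I handed the job in at about 13 s of the 48 s allowed. No verdict was reported. One fingertip held the thumb rail down, with the cover between about 0.9 and 1.07 rad by image, while the other pushed the ring along the lane. I then backed both fingers clear of the mouth and lifted slowly so the cover could close.

**Jam on the way:** With the ring about 7 mm past the mouth, it wedged against the left wall because the fingertip was off-centre, and the side load reached about 15 N. I backed off, re-centred the fingertip and pressed the rail further down, and the second push went in without trouble.

**Last checks:**
- **Ring position:** Before the cover closed, the camera put the ring's middle at x about 22.7 mm and y about 1.5 mm, lying flat. The push had also met the back wall: the force rose and the ring stopped moving.
- **Cover:** In the final pictures the roof's visible corners fit a shut cover, to a few pixels, and the lane is empty.
- **Not checked:** I did not measure the ring again after the cover closed, since it was hidden. I also did not measure the other items on the bench; I felt no contact with any of them.

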